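# Line up a mounted print on the guillotine trimmer

### The arm

A 6-joint arm with a two-finger parallel gripper is mounted at the origin on the work surface. World frame = base frame: x ahead of the robot, y to its left, z up, the work surface at z = 0. Lengths are in m, angles in rad, forces in N, time in s.
With the tool pointing down it reaches from about 0.3 to 0.75 m from the base axis. Payload 8.5 kg.
Tool frame: the origin (TCP) lies at the very end of the fingers, on their centre line; the grasp point (between the pads) lies 19 mm behind it; z points along the fingers, y is the direction in which the jaws open and shut (so a half turn about z gives the same grasp; the last joint's range is limited). The gripper opens to 85 mm and grips with 20 to 120 N. Pads are 22 mm wide; open, the fingers measure 114 mm over their backs; the gripper's body (76 mm by 85 mm) begins 54 mm behind the grasp point. The pads swing forward as they close: fully open they stand 13 mm farther back than shut.
Start: joints at [-1.381, 0.381, 1.297, -0, 1.464, -0.215], TCP at [0.217, -0.506, 0.231] pointing down, gripper open.
Joint ranges: [-3.11, 3.11], [-0.89, 2.33], [0.22, 2.48], [-1.42, 4.56], [0.17, 2.85], [-2.88, 2.88]. Speed limits (rad/s): [2.39, 2.39, 3.14, 3.14, 3.14, 3.14].

### API

Orientations are given as a unit quaternion [x, y, z, w].
In Python, from workcell import * gives the robot as it stands.
- The arm moves only by the tool drive_tool, never from a script. Its argument "moves" is a list of rows, each a list of 5 numbers: the shift along the tool's x, y, z in mm, then the turn about the tool's z in units of 5 degrees (1.0 is 5 degrees), then the gripper's target within -1 to 1 (fully open at 1, half-way at 0, shut at -1). In form: [[tx, ty, tz, turn, grip], ...]. A call has 1 to 8 rows; each row shifts and turns the commanded pose from where the row before left it, along the tool's axes as they then stand; what a row does not reach is not made up. A row lasts 1/10 s, in which the tool goes at most 50 mm and 8.59 degrees, less where a joint would pass 70% of its speed; a pose out of reach is approached as far as the arm can. A call with a gripper value outside its range is refused whole. The fingers move at their own pace and stop on an object; the grip force is fixed at half the most. Time passes only in rows, so rows that do not move let the fingers close. It gives the time, the measured TCP pose, the force and the opening at its end, in the units of the state.
- state(): the state, without advancing time (a new reading comes with each control period).
- read_camera(name): name is "side" or "top" or "wrist"; returns (picture, depth): 420x560x3 uint8, red, green, blue; 420x560 float32, m along the optical axis (not along the pixel's ray), 0 where there is no reading.
- camera_info(name): a dict with "fx", "fy", "cx", "cy" (pixels), "k1" (the pictures are not rectified: a ray, as slopes to the right and down, at radius r is drawn at 1 + k1 r^2 times it, then the intrinsics apply), "R" (3x3) and "t" (3): a world point X has camera coordinates R X + t. Camera axes: x right, y down, z forward; pixel columns grow to the right and rows downward; lengths in m; the calibration is good to about 2 mm. A picture is of the moment at which its call begins: read the wrist's pose just before it. camera_info takes no time and is no camera call; for the wrist camera it gives the pose at the moment of the call.
- close_job(): hands the job in, once; it reports no verdict.
The state is a dict: "time": time; "joints": joint angles; "qvel": joint speeds; "effort": joint torques, N m; "tcp_pos": TCP position; "orientation": TCP orientation; "wrist_force": force on the tool from outside, world axes, zero at the start; "moment": the same for the moment, N m; "opening": finger opening in m.
Only numpy, scipy, OpenCV 4.12 (cv2) and the standard library are available. Lean on these libraries where they do the work, as an engineer would, in place of code of your own. Each camera call takes 0.05 s, during which the arm holds its last target.

### The job

Get the mounted print ready for trimming: with the fingertips, slide it over the bed of the guillotine trimmer until its long far side lies flush against the metal fence and its bare margin hangs out over the steel cutting edge, with the black crop line right on that edge. Push or drag it only; do not lift or tip it. Leave the blade arm raised and the other things where they are, and move your hand clear.

Things in the scene. Friction and masses are not known exactly. Their poses are not given: they have to be found in the camera images.
- trimmer: Guillotine paper trimmer, fixed on the counter: a dark grey bed with a fine pale grid, 360 mm (its x) by 320 mm (its y), flat top 30 mm above the counter. Origin under the bed's centre on the counter, z up. The bright steel cutting edge is the bed's whole -y side (y = -160 mm), along x; beyond it is only the counter, 30 mm lower
- cut_edge (a point): Point on the steel cutting edge, at the bed's top face: x = +46 mm, y = -160 mm, z = 30 mm in the trimmer's frame, same axes as the trimmer
- fence (a point): Point at the foot of the fence's face toward the robot: x = +120 mm, y = 0, z = 30 mm in the trimmer's frame, same axes. The fence is a straight aluminium bar with a scale, along y across the whole bed, 28 mm wide, rising 10 mm above the bed
- blade (a joint): Blade arm of the trimmer, a 440 mm grey bar with black handle on a bracket just outside the cutting edge, 20 to 65 mm beyond the fence's face; 0 rad = raised almost upright (as found, held by friction), 1.38 rad = right down along the edge. Leave it raised
- board: The mounted print: a stiff flat board 148 mm (its x) by 210 mm (its y), 5 mm thick, about 90 g, loose on the trimmer's bed (friction about 0.6). Origin at the centre of its underside, z up; its +x side is the far side that belongs against the fence. Teal print with a yellow frame, but a bare cream margin 40 mm wide along its whole -y end, bounded by a black crop line
- board_mid (a point): Centre of the board, half-way through its thickness (2.5 mm above its underside), same axes as the board
- crop_line (a point): Middle of the black crop line on top of the board: x = 0, y = -65 mm, z = 5 mm in the board's frame; the line runs along the board's x and the bare margin lies on its -y side
- eraser: Blue and white eraser, 22 x 58 x 12 mm, lying on the near strip of the trimmer's bed; not to be disturbed. Origin under its middle
- sharpener: Small metal pencil sharpener, 16 x 26 x 13 mm, lying on the near strip of the trimmer's bed; not to be disturbed. Origin under its middle
- stapler: Black and red desk stapler, 145 x 36 x 62 mm, on the counter; not to be disturbed. Origin under its middle, long axis x
- pen_pot: Grey pen pot, 76 mm across and 98 mm high, with pens up to 170 mm high, on the counter; not to be disturbed. Origin under its middle
- glue_stick: Orange glue stick standing upright on the counter, 27 mm across and 92 mm high; not to be disturbed. Origin under its middle
- tape_roll: Roll of amber tape lying flat on the counter, 60 mm across and 22 mm high; not to be disturbed. Origin under its middle

How it is judged:
At the end, for the whole second after the job is handed in: The board lies flat and at rest on the bed, its far side against the fence (gap at mid-length under 3 mm, out of square by less than 0.03 rad), the crop line within 4 mm of the cutting edge with the bare margin outside, the blade arm still raised (within 0.1 rad), and the hand clear (y of crop_line in the frame of cut_edge between -0.004 and 0.004 m and x of board_mid in the frame of fence between -0.077 and -0.0725 m and angle between the x axis of board and the x axis of trimmer, either way round below 0.03 rad and z of board_mid in the frame of trimmer between 0.031 and 0.034 m and angle between board's own z axis and vertical below 0.02 rad and linear speed of board below 0.005 m/s and value of joint blade below 0.1 rad); the robot touches nothing.
It fails at once if the board is lifted off the bed (its centre rises more than 8 mm) or falls off it (z of board_mid in the frame of trimmer above 0.0405 m or z of board_mid in the frame of trimmer below 0.026 m).
It fails at once if the board is tipped by more than 0.12 rad (angle between board's own z axis and vertical above 0.12 rad).
It fails at once if the blade arm is moved down by more than 0.15 rad (value of joint blade above 0.15 rad).
It fails at once if a bystander is shifted by more than 20 mm (distance of any of eraser, sharpener, stapler, pen_pot, glue_stick, tape_roll from where it was at the start of the episode above 0.02 m).
It fails at once if a standing bystander is knocked over (angle between any of pen_pot, glue_stick's own z axis and vertical above 0.5 rad).
It also fails if it takes over 45 s, if anything falls off the work surface, if the arm or the gripper's body presses on something with over 40 N, if the wrist force passes 120 N, or if a joint passes its speed limit or range.

## Working session

There is one attempt and no reset: what is moved stays moved. The work goes in short steps, Python scripts to look and compute and a tool call to move; the robot and the scene stay as the last step left them, time stands still between calls to the robot, and variables do not carry over. Pictures are saved under pics/ and viewed, and the job is handed in when it is done.

Besides the shell and the picture viewer there is one more tool, called by a JSON object that holds its "fn" and its "kwargs", one argument or row to a line. drive_tool: Moves the arm, as the interface text tells. Its arguments: {"type":"object","properties":{"moves":{"type":"array","items":{"type":"array","items":{"type":"number"}}}},"required":["moves"]}

```bash
mkdir -p pics; ls
cat > h.py <<'E'
import numpy as np, cv2
from workcell import *
def snap(name,fn):
    info=camera_info(name); im,d=read_camera(name)
    cv2.imwrite('pics/'+fn+'.png',cv2.cvtColor(im,cv2.COLOR_RGB2BGR)); np.savez('pics/'+fn+'.npz',im=im,d=d,**{k:np.array(v) for k,v in info.items()})
    return im,d,info
def load(fn):
    z=np.load('pics/'+fn+'.npz'); return z['im'],z['d'],{k:z[k] for k in ('fx','fy','cx','cy','k1','R','t')}
def ray(info,uv):
    uv=np.atleast_2d(uv).astype(float)
    xd=(uv[:,0]-info['cx'])/info['fx'];yd=(uv[:,1]-info['cy'])/info['fy']
    x,y=xd.copy(),yd.copy()
    for _ in range(20):
        s=1+info['k1']*(x*x+y*y); x,y=xd/s,yd/s
    return np.c_[x,y,np.ones_like(x)]
def plane(info,uv,z):
    R=np.array(info['R']);t=np.array(info['t']);c=-R.T@t
    d=ray(info,uv)@R
    return c+d*((z-c[2])/d[:,2])[:,None]
def proj(info,X):
    X=np.atleast_2d(X);p=X@np.array(info['R']).T+np.array(info['t']);x=p[:,0]/p[:,2];y=p[:,1]/p[:,2]
    s=1+info['k1']*(x*x+y*y)
    return np.c_[info['fx']*x*s+info['cx'],info['fy']*y*s+info['cy']]
E
python3 - <<'E'
from h import *
print(state())
for n in('top','side','wrist'):
    im,d,i=snap(n,n+'0'); print(n,i)
E
```

```text
pics
{'time': 0.0, 'joints': array([-1.38129774e+00,  3.81197239e-01,  1.29826580e+00,  3.31540136e-06,
        1.46358210e+00, -2.15341776e-01]), 'qvel': array([-4.47467491e-04, -1.07814331e-03, -1.03845770e-03, -7.59231278e-04,
        2.71617999e-04,  4.11038305e-05]), 'effort': array([-7.79569177e-05, -4.48462987e+01, -2.31276280e+01, -1.89272746e-04,
        4.77425128e-03,  5.44903727e-06]), 'tcp_pos': array([ 0.2165511 , -0.50525833,  0.23070941]), 'orientation': array([ 9.79582670e-01,  2.01040457e-01,  1.10318632e-05, -7.26160375e-04]), 'wrist_force': array([ 0.08623444, -0.42917176,  0.56527225]), 'moment': array([ 0.02539496,  0.00318527, -0.01192259]), 'opening': 0.08532017893548675}
top {'fx': 472.55043673208104, 'fy': 472.55043673208104, 'cx': 266.871431360717, 'cy': 205.4862603427963, 'k1': 0.05797346250725032, 'R': array([[-0.01317405, -0.99985309,  0.01096511],
       [-0.99316449,  0.01181242, -0.11612391],
       [ 0.11597733, -0.01241998, -0.99317421]]), 't': array([-0.02387477,  0.57669447,  1.36012636])}
side {'fx': 497.77310429300275, 'fy': 497.77310429300275, 'cx': 281.1491085822896, 'cy': 215.48313728887712, 'k1': 0.02285991329162127, 'R': array([[ 0.98716669, -0.15956865,  0.00630705],
       [-0.08085759, -0.53350069, -0.84192581],
       [ 0.13770978,  0.83061113, -0.53955645]]), 't': array([-0.57301782,  0.0681369 ,  1.42321921])}
wrist {'fx': 312.376915891262, 'fy': 312.376915891262, 'cx': 276.98119307014053, 'cy': 208.04530161119817, 'k1': -0.039213937907834694, 'R': array([[ 0.39374786, -0.91921596, -0.00215287],
       [-0.88442058, -0.37947942,  0.27165347],
       [-0.25052517, -0.10505893, -0.96239273]]), 't': array([-0.54983578, -0.03675154,  0.37904563])}
```

View pics/top0.png

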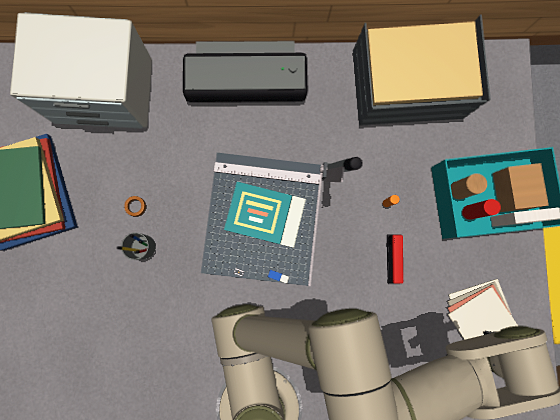

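View pics/side0.png

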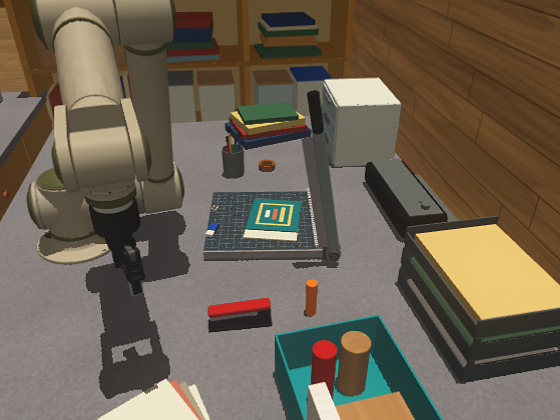

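View pics/wrist0.png

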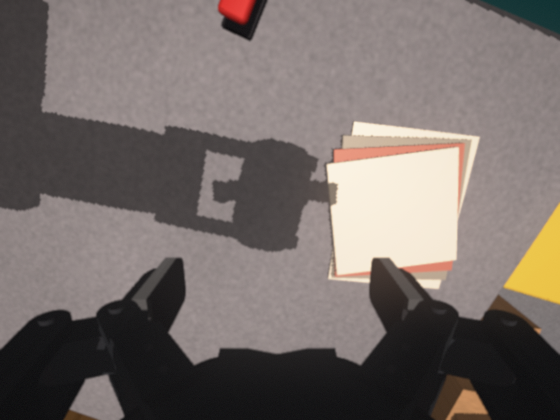

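The top view shows the trimmer at about (265,220), with the fence along its top at row ~170 and the cutting edge on its right at column ~315. The board is at (265,215) with its cream margin to the right. The eraser is at (277,276), the sharpener at (239,272), and the blade stands at (335,170). Next I measure these.

Run:
```python
from h import *
im,d,i=load('top0')
c=im[140:300,190:400]; cv2.imwrite('pics/top0z.png',cv2.cvtColor(cv2.resize(c,None,fx=3.7,fy=3.7,interpolation=cv2.INTER_CUBIC),cv2.COLOR_RGB2BGR))
hsv=cv2.cvtColor(im,cv2.COLOR_RGB2HSV)
for p in [(240,210),(295,215),(270,180),(318,200),(316,230),(260,172),(210,230)]: print(p,im[p[1],p[0]],hsv[p[1],p[0]],d[p[1],p[0]])
```

```text
(240, 210) [186 196 155] [ 37  53 196] 1.3893473
(295, 215) [245 244 231] [ 28  15 245] 1.3871864
(270, 180) [ 93 101 108] [104  35 108] 1.41146
(318, 200) [222 205 205] [  0  20 222] 1.3974872
(316, 230) [158 149 150] [177  15 158] 1.4201943
(260, 172) [234 225 224] [  3  11 234] 1.3979169
(210, 230) [ 97 104 110] [104  30 110] 1.392376
```

View pics/top0z.png

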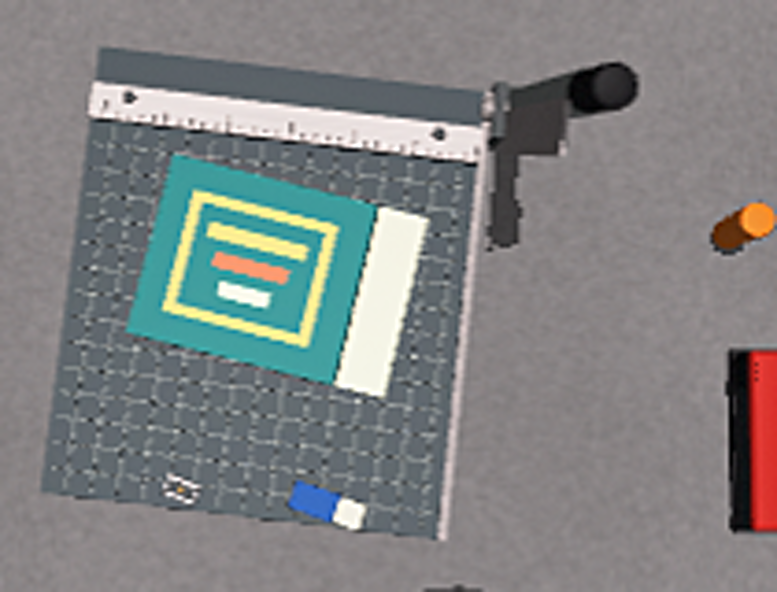

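```bash
cat > m.py <<'E'
from h import *
def biggest(m,roi=None):
    cs,_=cv2.findContours(m,cv2.RETR_EXTERNAL,cv2.CHAIN_APPROX_NONE); return max(cs,key=cv2.contourArea)
E
python3 - <<'E'
from m import *
im,d,i=load('top0')
g=im.astype(int)
# dark cue: print rows across cutting edge
for r in (200,220,240,260): print(r,[tuple(g[r,c]) for c in range(306,324)])
for c in (240,270,300): print(c,[g[r,c].mean().round() for r in range(152,190)])
hsv=cv2.cvtColor(im,cv2.COLOR_RGB2HSV)
sub=np.zeros(im.shape[:2],np.uint8); sub[178:252,220:312]=255
S=hsv[...,1];V=hsv[...,2]
m=(((S>60)|(V>200))*255).astype(np.uint8)&sub
m=cv2.morphologyEx(m,cv2.MORPH_OPEN,np.ones((5,5)))
c=biggest(m); rect=cv2.minAreaRect(c); b=cv2.boxPoints(rect); print(b)
P=plane(i,b,.035); print(P, np.linalg.norm(P-np.roll(P,1,0),axis=1))
E
```

```text
200 [(np.int64(114), np.int64(122), np.int64(126)), (np.int64(88), np.int64(97), np.int64(102)), (np.int64(94), np.int64(102), np.int64(106)), (np.int64(95), np.int64(102), np.int64(106)), (np.int64(94), np.int64(102), np.int64(107)), (np.int64(95), np.int64(103), np.int64(108)), (np.int64(56), np.int64(61), np.int64(64)), (np.int64(71), np.int64(79), np.int64(82)), (np.int64(93), np.int64(102), np.int64(107)), (np.int64(90), np.int64(99), np.int64(104)), (np.int64(79), np.int64(91), np.int64(95)), (np.int64(181), np.int64(171), np.int64(172)), (np.int64(222), np.int64(205), np.int64(205)), (np.int64(170), np.int64(160), np.int64(159)), (np.int64(130), np.int64(126), np.int64(124)), (np.int64(145), np.int64(141), np.int64(142)), (np.int64(106), np.int64(102), np.int64(104)), (np.int64(58), np.int64(55), np.int64(56))]
220 [(np.int64(96), np.int64(103), np.int64(108)), (np.int64(96), np.int64(105), np.int64(108)), (np.int64(94), np.int64(102), np.int64(106)), (np.int64(92), np.int64(100), np.int64(105)), (np.int64(117), np.int64(123), np.int64(126)), (np.int64(109), np.int64(116), np.
[... 4008 characters left out ...]
t64(99.0), np.float64(96.0), np.float64(92.0), np.float64(85.0), np.float64(217.0), np.float64(237.0), np.float64(230.0), np.float64(228.0), np.float64(229.0), np.float64(229.0), np.float64(232.0), np.float64(238.0), np.float64(250.0), np.float64(215.0), np.float64(75.0), np.float64(97.0), np.float64(149.0), np.float64(119.0), np.float64(119.0), np.float64(117.0), np.float64(168.0), np.float64(129.0)]
[[223.25186 229.46478]
 [235.82156 180.5827 ]
 [305.49997 198.5    ]
 [292.93027 247.38208]]
[[ 0.50711662  0.09741792  0.035     ]
 [ 0.65155132  0.05989848  0.035     ]
 [ 0.5956175  -0.14544961  0.035     ]
 [ 0.45228083 -0.1054691   0.035     ]] [0.21016685 0.14922832 0.21282958 0.14880807]
```

Run:
```python
from m import *
im,d,i=load('top0')
g=im.astype(float).mean(2)
print('cam',-np.array(i['R']).T@i['t'])
def half(v,hi,lo): # position where v drops below mid after max
    k=int(np.argmax(v)); mid=(hi+lo)/2
    while v[k]>mid:k+=1
    return k-1+(v[k-1]-mid)/(v[k-1]-v[k])
cut=[];
for r in range(215,280):
    c0=int(317.5-(r-215)*0.135)-6; c0=int(318-(r-215)*0.14)-5
    v=g[r,c0:c0+10]; cut.append((c0+half(v,195,138),r))
cut=np.array(cut)
fen=[]
for c in range(225,315):
    r0=int(170+(c-225)*0.135); v=g[r0:r0+22,c]; k=len(v)
    j=[q for q in range(3,19) if v[q]>170 and v[q+1]<170][-1]
    fen.append((c,r0+j+(v[j]-170)/(v[j]-v[j+1])))
fen=np.array(fen)
near=[]
for c in range(206,308):
    r0=int(266+(c-206)*0.115); v=g[r0:r0+18,c]
    if 268<c<292: continue
    gr=np.diff(v); q=int(np.argmax(gr)); near.append((c,r0+q+.5))
near=np.array(near)
def fit(uv,z):
    P=plane(i,uv,z)[:,:2]
    for _ in range(5):
        m=np.median(P,0); vx,vy,x0,y0=cv2.fitLine(P.astype(np.float32),cv2.DIST_HUBER,0,.001,.001).ravel()
        n=np.array([-vy,vx]); e=(P-[x0,y0])@n; P=P[abs(e)<.004]
    return np.array([x0,y0]),np.array([vx,vy]),e.std(),len(P)
for n,u in(('cut',cut),('fence',fen),('near',near)):
    p,v,s,k=fit(u,.03); print(n,p,v,np.degrees(np.arctan2(v[1],v[0])),s,k)
```

```text
cam [ 0.41469412 -0.01379068  1.41807222]Traceback (most recent call last):
  File "<stdin>", line 17, in <module>
IndexError: list index out of range
```

```bash
cat > t.py <<'E'
from m import *
def fit(i,uv,z):
    P=plane(i,uv,z)[:,:2]
    for _ in range(6):
        vx,vy,x0,y0=cv2.fitLine(P.astype(np.float32),cv2.DIST_HUBER,0,.001,.001).ravel()
        n=np.array([-vy,vx]); e=(P-[x0,y0])@n; k=abs(e)<max(.0025,2*np.median(abs(e))); P=P[k]
    return np.array([x0,y0]),np.array([vx,vy]),e[k].std(),len(P)
E
python3 - <<'E'
from t import *
im,d,i=load('top0')
g=im.astype(float).mean(2)
cut=[]
for r in range(212,282):
    c0=int(318-(r-212)*0.135)-6; v=g[r,c0:c0+12]
    k=int(np.argmax(v))
    while k<11 and v[k]>168:k+=1
    cut.append((c0+k-1+(v[k-1]-168)/(v[k-1]-v[k]),r))
fen=[]
for c in range(225,315):
    r0=int(166+(c-225)*0.135); v=g[r0:r0+16,c]
    j=[q for q in range(2,15) if v[q]>170 and v[q+1]<170]
    if j: j=j[-1]; fen.append((c,r0+j+(v[j]-170)/(v[j]-v[j+1])))
near=[]
for c in range(206,308):
    r0=int(266+(c-206)*0.115); v=g[r0:r0+18,c]
    if 265<c<295: continue
    q=int(np.argmax(np.diff(v))); near.append((c,r0+q+.5))
for n,u in(('cut',cut),('fence',fen),('near',near)):
    p,v,s,k=fit(i,np.array(u),.03); print(n,p,v,np.degrees(np.arctan2(v[1],v[0])),s,k,u[0],u[-1])
E
```

```text
cut [ 0.45457023 -0.16766708] [ 0.99151504 -0.12999186] -7.4691224 0.0002743295646531609 70 (np.float64(317.6837606837607), 212) (np.float64(310.52592592592595), 281)
fence [ 0.6609096  -0.04056937] [0.1305546  0.99144113] 82.49835 0.0005423788840850342 84 (225, np.float64(172.14114114114113)) (314, np.float64(182.50862068965517))
near [0.36490405 0.02875142] [0.13092677 0.991392  ] 82.476845 0.0009027133609496844 50 (206, 273.5) (307, 285.5)
```

The cutting edge, fence and near edge all give a trimmer yaw of about -7.5°. The board has to turn by +7.1° and move about 91 mm along -y and 37 mm along +x in the trimmer's frame. I'll push its +y end first with both open fingertips, which also squares it, so I move the arm over there now.

{"fn": "drive_tool", "kwargs": {
  "moves": [
    [36, -27, 4, 0, 1],
    [36, -27, 4, 0, 1],
    [36, -27, 4, 0, 1],
    [36, -27, 4, 0, 1],
    [36, -27, 4, 0, 1],
    [36, -27, 4, 0, 1],
    [36, -27, 4, 0, 1],
    [36, -27, 4, 0, 1]
  ]
}}

```text
time: 0.95
tcp_pos: [0.3968, -0.1918, 0.1992]
orientation: [0.98, 0.201, 0.0, -0.0]
wrist_force: [1.2, -1.1, -0.7]
opening: 0.0853
```

{"fn": "drive_tool", "kwargs": {
  "moves": [
    [36, -27, 4, 0, 1],
    [36, -27, 4, 0, 1],
    [36, -27, 4, 0, 1],
    [36, -27, 4, 0, 1],
    [36, -27, 4, 0, 1],
    [36, -27, 4, 0, 1],
    [36, -27, 4, 0, 1],
    [0, 0, 0, 0, 1]
  ]
}}

```text
time: 1.75
tcp_pos: [0.5546, 0.0834, 0.1702]
orientation: [0.979, 0.203, -0.0, -0.001]
wrist_force: [0.2, -0.7, -0.8]
opening: 0.0854
```

{"fn": "drive_tool", "kwargs": {
  "moves": [
    [0, 0, 0, -1.5, 1],
    [0, 0, 0, -1.5, 1],
    [0, 0, 0, -1.5, 1],
    [0, 0, 0, -1.5, 1],
    [0, 0, 0, -1.5, 1],
    [0, 0, 0, -1.5, 1],
    [0, 0, 0, -1.5, 1],
    [0, 0, 0, -1.36, 1]
  ]
}}

```text
time: 2.55
tcp_pos: [0.5532, 0.0789, 0.1712]
orientation: [0.75, 0.661, -0.0, -0.0]
wrist_force: [-0.8, -0.1, 0.7]
opening: 0.0856
```

{"fn": "drive_tool", "kwargs": {
  "moves": [
    [0, 0, 0, 0, 1],
    [0, 0, 0, 0, 1]
  ]
}}

```text
time: 2.75
tcp_pos: [0.5533, 0.0791, 0.1713]
orientation: [0.753, 0.658, -0.0, -0.0]
wrist_force: [-0.2, 0.3, 0.2]
opening: 0.0856
```

Run:
```python
from m import *
s=state(); print(s['tcp_pos'],s['orientation'])
im,d,i=snap('wrist','w1')
from scipy.spatial.transform import Rotation as R
print(R.from_quat(s['orientation']).as_matrix().round(4))
print(proj(i,s['tcp_pos']))
```

```text
[0.55328246 0.0790922  0.17125339] [ 7.53036535e-01  6.57978684e-01 -1.34189427e-04 -1.00891493e-04]
[[ 1.341e-01  9.910e-01 -3.000e-04]
 [ 9.910e-01 -1.341e-01 -0.000e+00]
 [-1.000e-04 -3.000e-04 -1.000e+00]]
[[278.599045   260.70800043]]
```

View pics/w1.png

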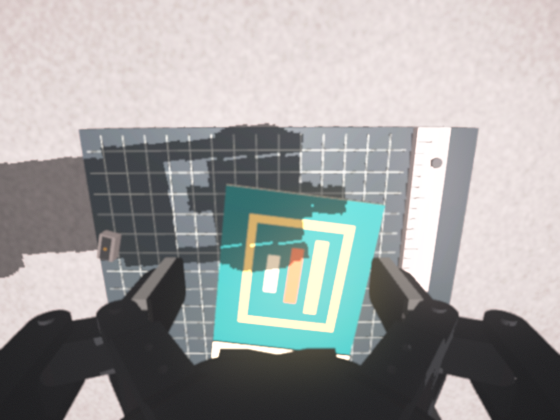

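The wrist view shows the board's +y corners at (228,185) and (384,205), the fence foot at about column 410, and the sharpener at (109,246). This gives me a cross-check on the top view.

Run:
```python
from m import *
im,d,i=load('w1')
xh=np.array([.9914,-.1305]);yh=np.array([.1305,.9914])
def T(uv,z): P=plane(i,uv,z)[:,:2]; return np.c_[P@xh,P@yh]
print('corners',T([(228,185),(384,205)],.035))
print('fence foot',T([(413,128),(402,265)],.03)); print('bed +y edge',T([(82,129),(400,127)],.03))
```

```text
corners [[0.4926677  0.16151646]
 [0.63663925 0.14217364]]
fence foot [[0.65836531 0.21168131]
 [0.66236753 0.07837647]]
bed +y edge [[0.36235178 0.21249693]
 [0.64658656 0.21249132]]
```

{"fn": "drive_tool", "kwargs": {
  "moves": [
    [19, 9, 10, 0, 1],
    [18, 8, 25, 0, 1],
    [0, 0, 35, 0, 1],
    [0, 0, 35, 0, 1],
    [0, 0, 20, 0, 1],
    [0, 0, 8, 0, 1],
    [0, 0, 0, 0, 1],
    [0, 0, 0, 0, 1]
  ]
}}

```text
time: 3.6
tcp_pos: [0.5758, 0.1138, 0.0395]
orientation: [0.752, 0.659, 0.001, 0.001]
wrist_force: [-0.4, -0.1, 0.4]
opening: 0.0853
```

Run:
```python
from m import *
s=state(); print(s['tcp_pos'],s['wrist_force'])
im,d,i=snap('wrist','w2'); im,d,i=snap('side','s2')
cv2.imwrite('pics/s2z.png',cv2.cvtColor(cv2.resize(im[130:280,150:370],None,fx=3.5,fy=3.5,interpolation=cv2.INTER_CUBIC),cv2.COLOR_RGB2BGR))
```

```text
[0.5758321  0.11381299 0.03946031] [-0.39736583 -0.10232364  0.38943602]
```

View pics/w2.png

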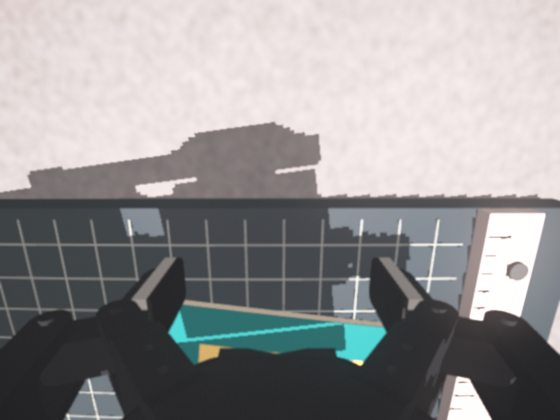

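View pics/s2z.png

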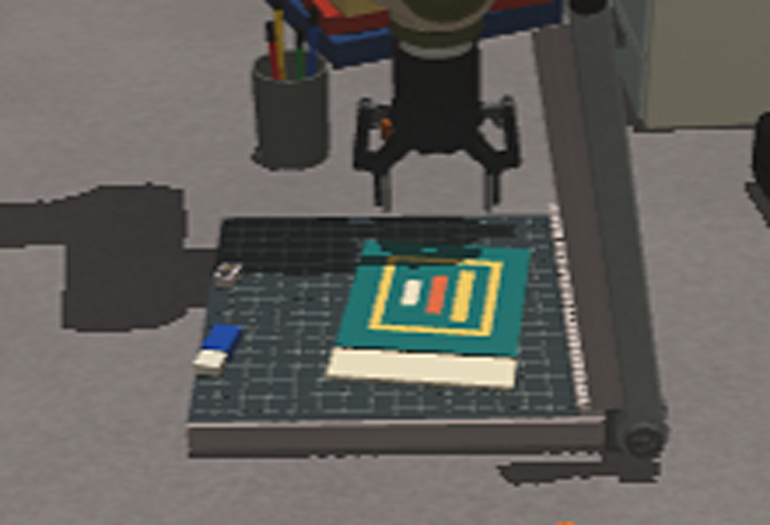

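Run:
```python
from m import *
im,d,i=load('s2')
R=np.array(i['R']);c=-R.T@i['t']
yh=np.array([.1305,.9914,0]); p0=np.array([.5758,.1138,.04])
for dx in(-11,0,11):
  D=ray(i,[(258.6,189.1),(289.4,189.1)])@R
  t=((p0+yh*dx/1000-c)@yh)/(D@yh); print(dx,c+D*t[:,None])
print(d[188,258],d[185,258],d[185,289])
```

```text
-11 [[0.52641291 0.10920657 0.0590282 ]
 [0.62187332 0.09664092 0.05803107]]
0 [[0.52764087 0.12013928 0.05277712]
 [0.62387639 0.10747161 0.0517719 ]]
11 [[0.52886883 0.131072   0.04652604]
 [0.62587947 0.1183023  0.04551273]]
1.5673081 1.554159 1.5463065
```

The tips sit about 13 mm above the TCP when open, as the text says. I'll lower until they just touch the bed.

{"fn": "drive_tool", "kwargs": {
  "moves": [
    [0, 0, 9, 0, 1],
    [0, 0, 7, 0, 1],
    [0, 0, 1, 0, 1],
    [0, 0, 0, 0, 1],
    [0, 0, 0, 0, 1]
  ]
}}

```text
time: 4.2
tcp_pos: [0.5752, 0.1139, 0.0214]
orientation: [0.752, 0.659, 0.0, 0.0]
wrist_force: [-0.8, 0.6, -0.9]
opening: 0.0851
```

{"fn": "drive_tool", "kwargs": {
  "moves": [
    [0, 0, 1, 0, 1],
    [0, 0, 0, 0, 1]
  ]
}}

```text
time: 4.4
tcp_pos: [0.5752, 0.1139, 0.0203]
orientation: [0.752, 0.659, 0.0, 0.0]
wrist_force: [0.1, -0.5, 0.1]
opening: 0.0856
```

{"fn": "drive_tool", "kwargs": {
  "moves": [
    [0, 0, 1, 0, 1],
    [0, 0, 0, 0, 1]
  ]
}}

```text
time: 4.6
tcp_pos: [0.5751, 0.1138, 0.0193]
orientation: [0.752, 0.659, -0.0, -0.0]
wrist_force: [-0.1, -0.4, 0.2]
opening: 0.0853
```

{"fn": "drive_tool", "kwargs": {
  "moves": [
    [0, 0, 1, 0, 1],
    [0, 0, 0, 0, 1]
  ]
}}

```text
time: 4.8
tcp_pos: [0.5751, 0.1139, 0.0182]
orientation: [0.752, 0.659, -0.0, -0.0]
wrist_force: [0.4, 0.0, -0.2]
opening: 0.0857
```

{"fn": "drive_tool", "kwargs": {
  "moves": [
    [-10, 0, 0, 0, 1],
    [-6, 0, 0, 0, 1],
    [-6, 0, 0, 0, 1],
    [-6, 0, 0, 0, 1],
    [-6, 0, 0, 0, 1],
    [-6, 0, 0, 0, 1],
    [-6, 0, 0, 0, 1],
    [-4, 0, 0, 0, 1]
  ]
}}

```text
time: 5.6
tcp_pos: [0.5686, 0.0637, 0.0183]
orientation: [0.752, 0.659, -0.0, 0.0]
wrist_force: [-0.4, 0.2, -0.4]
opening: 0.0853
```

Run:
```python
from m import *
s=state(); print(s['tcp_pos'],s['wrist_force'])
im,d,i=snap('top','t3'); 
cv2.imwrite('pics/t3z.png',cv2.cvtColor(cv2.resize(im[140:300,190:400],None,fx=3.5,fy=3.5,interpolation=cv2.INTER_CUBIC),cv2.COLOR_RGB2BGR))
snap('side','s3')
```

```text
[0.5685716  0.06371526 0.0183379 ] [-0.39140556  0.19649784 -0.38226396]
```

View pics/t3z.png

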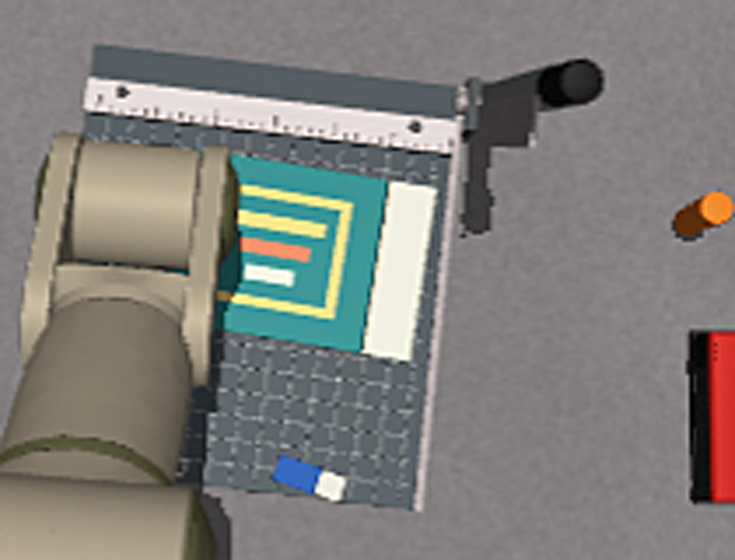

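View pics/s3.png

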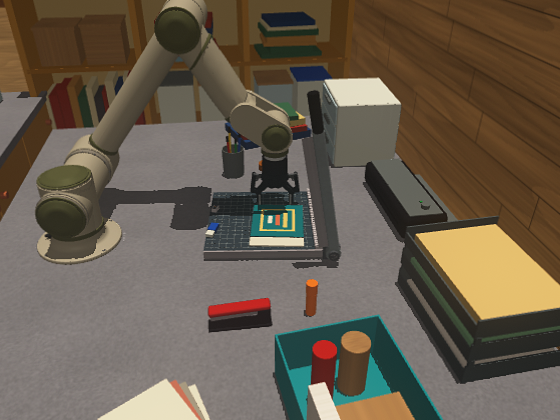

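The board has squared up. Its cream margin is still inside the edge and it isn't touching the fence. I'll keep pushing.

{"fn": "drive_tool", "kwargs": {
  "moves": [
    [-7, 0, 0, 0, 1],
    [-7, 0, 0, 0, 1],
    [-7, 0, 0, 0, 1],
    [-7, 0, 0, 0, 1],
    [-7, 0, 0, 0, 1],
    [-7, 0, 0, 0, 1],
    [-6, 0, 0, 0, 1],
    [-4, 0, 0, 0, 1]
  ]
}}

```text
time: 6.5
tcp_pos: [0.5618, 0.0121, 0.0183]
orientation: [0.752, 0.659, -0.0, 0.0]
wrist_force: [0.3, 0.5, 0.0]
opening: 0.0854
```

```bash
cat > meas.py <<'E'
from t import *
import sys
def meas(fn):
    im,d,i=load(fn)
    xh=np.array([.9914,-.1305]);yh=np.array([.1305,.9914])
    def T(uv,z): P=plane(i,uv,z)[:,:2]; return np.c_[P@xh,P@yh]
    hsv=cv2.cvtColor(im,cv2.COLOR_RGB2HSV).astype(int)
    # cream margin mask
    m=((im[...,2]>190)&(im[...,0]>220)&(hsv[...,1]<30)&(hsv[...,1]>6)).astype(np.uint8)*255
    box=np.zeros_like(m); box[183:250,285:340]=255
    m=cv2.morphologyEx(m&box,cv2.MORPH_OPEN,np.ones((5,5)))
    c=biggest(m); r=cv2.minAreaRect(c); b=cv2.boxPoints(r)
    P=T(b,.035); print('cream',b.tolist(),'\n',P.round(4), 'area',cv2.contourArea(c))
    return im,i,T
E
python3 - <<'E'
from meas import *
s=state(); print(s['tcp_pos'],s['wrist_force'])
im,d,i=snap('top','t4'); 
cv2.imwrite('pics/t4z.png',cv2.cvtColor(cv2.resize(im[140:300,190:400],None,fx=3.5,fy=3.5,interpolation=cv2.INTER_CUBIC),cv2.COLOR_RGB2BGR))
im,i,T=meas('t4')
for r in(195,205,215,225): print(r,[(c,*map(int,im[r,c])) for c in range(292,325,1)])
E
```

```text
[0.56176814 0.01208796 0.01833868] [0.26845572 0.49686217 0.04818747]
cream [[312.3564147949219, 239.43565368652344], [317.2475280761719, 190.52476501464844], [329.4257507324219, 191.7425994873047], [324.5346374511719, 240.6534881591797]] 
 [[ 0.4919 -0.0994]
 [ 0.6373 -0.0984]
 [ 0.6379 -0.1346]
 [ 0.4926 -0.1351]] area 448.0
195 [(292, 101, 167, 147), (293, 67, 150, 150), (294, 40, 138, 151), (295, 38, 139, 150), (296, 38, 140, 150), (297, 42, 141, 151), (298, 42, 141, 150), (299, 44, 142, 150), (300, 45, 142, 150), (301, 47, 144, 150), (302, 47, 144, 149), (303, 52, 146, 151), (304, 52, 147, 149), (305, 52, 146, 148), (306, 56, 147, 148), (307, 56, 147, 148), (308, 56, 147, 148), (309, 58, 148, 148), (310, 59, 149, 149), (311, 59, 149, 148), (312, 57, 147, 147), (313, 58, 148, 148), (314, 56, 150, 150), (315, 40, 125, 126), (316, 48, 67, 66), (317, 227, 213, 187), (318, 249, 246, 230), (319, 242, 239, 223), (320, 241, 238, 222), (321, 243, 240, 224), (322, 251, 249, 233), (323, 198, 191, 169), (324, 103, 96, 86)]
205 [(292, 246, 231, 142), (293, 246, 231, 142), (294, 247, 231, 142
[... 1374 characters left out ...]
, 148, 151), (293, 55, 148, 152), (294, 57, 149, 151), (295, 58, 150, 152), (296, 58, 151, 151), (297, 59, 150, 151), (298, 59, 150, 152), (299, 46, 146, 152), (300, 104, 167, 150), (301, 238, 226, 144), (302, 255, 239, 142), (303, 195, 202, 146), (304, 67, 152, 151), (305, 52, 147, 151), (306, 61, 152, 151), (307, 60, 150, 150), (308, 61, 152, 151), (309, 61, 151, 150), (310, 61, 152, 151), (311, 57, 153, 153), (312, 31, 112, 115), (313, 169, 166, 148), (314, 243, 237, 217), (315, 245, 243, 228), (316, 241, 240, 224), (317, 240, 239, 223), (318, 241, 239, 223), (319, 241, 239, 223), (320, 241, 239, 223), (321, 241, 239, 223), (322, 240, 239, 223), (323, 241, 239, 223), (324, 241, 239, 224)]
```

View pics/t4z.png

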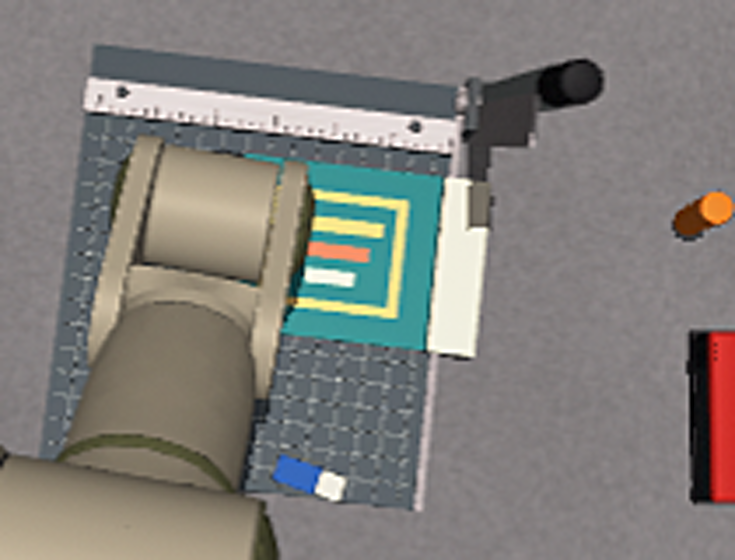

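Run:
```python
from meas import *
im,i,T=meas('t4')
g=im.astype(float)
def crop(im,T,c0=5):
    out=[]
    for r in range(192,238):
        c=int(316-(r-195)*.123)
        R=im[r,c-6:c+8,0].astype(float); G=im[r,c-6:c+8,1].astype(float)
        a=[k for k in range(1,13) if G[k]>105>=G[k+1]]
        b=[k for k in range(0,13) if R[k]<145<=R[k+1]]
        b=[k for k in b if True]
        if b:
            k=b[0]; ub=c-6+k+(145-R[k])/(R[k+1]-R[k]); out.append((ub,r))
    return np.array(out)
u=crop(im,T); P=T(u,.035); k=abs(P[:,1]-np.median(P[:,1]))<.003
pf=np.polyfit(P[k,0],P[k,1],1); print('cream boundary yhat at x .565',np.polyval(pf,.565),'slope',pf[0],k.sum(), 'rel edge',np.polyval(pf,.565)+.1069)
```

```text
cream [[312.3564147949219, 239.43565368652344], [317.2475280761719, 190.52476501464844], [329.4257507324219, 191.7425994873047], [324.5346374511719, 240.6534881591797]] 
 [[ 0.4919 -0.0994]
 [ 0.6373 -0.0984]
 [ 0.6379 -0.1346]
 [ 0.4926 -0.1351]] area 448.0
cream boundary yhat at x .565 -0.09657273169126271 slope -0.0046797062676702085 46 rel edge 0.010327268308737286
```

About 11 mm remain, and the vision and kinematic estimates agree. I'll push that, then back off and lift clear.

{"fn": "drive_tool", "kwargs": {
  "moves": [
    [-4, 0, 0, 0, 1],
    [-4, 0, 0, 0, 1],
    [-2, 0, 0, 0, 1],
    [-1, 0, 0, 0, 1],
    [0, 0, 0, 0, 1],
    [6, 0, 0, 0, 1],
    [10, 0, -25, 0, 1],
    [0, 0, -40, 0, 1]
  ]
}}

```text
time: 7.35
tcp_pos: [0.5612, 0.0192, 0.0822]
orientation: [0.752, 0.66, -0.002, -0.002]
wrist_force: [1.0, -0.6, 0.1]
opening: 0.0857
```

{"fn": "drive_tool", "kwargs": {
  "moves": [
    [-30, -20, -10, 0, 1],
    [-35, -25, 0, 0, 1],
    [-35, -25, 0, 0, 1],
    [-34, -20, 0, 0, 1],
    [0, 0, 0, 1.6, 1],
    [0, 0, 0, 1.6, 1],
    [0, 0, 0, 1.6, 1],
    [0, 0, 0, 1.6, 1]
  ]
}}

```text
time: 8.15
tcp_pos: [0.4558, -0.1031, 0.0934]
orientation: [0.906, 0.424, 0.0, 0.0]
wrist_force: [-0.1, -0.6, 0.0]
opening: 0.0851
```

{"fn": "drive_tool", "kwargs": {
  "moves": [
    [0, 0, 0, 1.6, 1],
    [0, 0, 0, 1.6, 1],
    [0, 0, 0, 1.6, 1],
    [0, 0, 0, 1.6, 1],
    [0, 0, 0, 1.6, 1],
    [0, 0, 0, 1.6, 1],
    [0, 0, 0, 1.6, 1],
    [0, 0, 0, 0.4, 1]
  ]
}}

```text
time: 8.95
tcp_pos: [0.4559, -0.103, 0.0934]
orientation: [0.998, -0.067, 0.0, 0.0]
wrist_force: [-0.2, 0.4, 0.7]
opening: 0.0852
```

{"fn": "drive_tool", "kwargs": {
  "moves": [
    [0, 0, 0, 0, 1],
    [0, 0, 0, 0, 1]
  ]
}}

```text
time: 9.15
tcp_pos: [0.4558, -0.1031, 0.0934]
orientation: [0.998, -0.065, 0.0, 0.0]
wrist_force: [0.4, 1.0, 0.4]
opening: 0.0854
```

Run:
```python
from m import *
from scipy.spatial.transform import Rotation as Ro
s=state(); p=s['tcp_pos']; M=Ro.from_quat(s['orientation']).as_matrix(); print(p,s['joints'],np.degrees(np.arctan2(M[1,0],M[0,0])),'xh',p[0]*.9914-p[1]*.1305,'yh',p[0]*.1305+p[1]*.9914)
snap('wrist','w5')
```

```text
[ 0.45580246 -0.10313943  0.09335198] [-4.76689647e-01  4.01409038e-01  1.72958230e+00 -3.39882994e-06
  1.01056809e+00  1.22357638e+00] -7.417964036814386 xh 0.4653422512408802 yh -0.0427702129991259
```

View pics/w5.png

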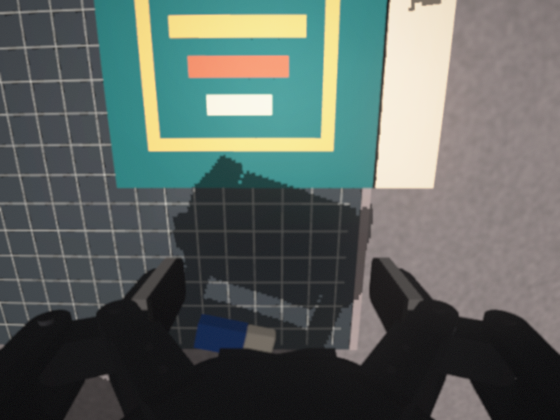

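Run:
```python
from meas import *
im,d,i=load('w5')
def T(uv,z): P=plane(i,uv,z)[:,:2]; return np.c_[P@[.9914,-.1305],P@[.1305,.9914]]
for r in(180,150,120): print(r,[(c,*map(int,im[r,c])) for c in range(370,388)])
for r in(192,196,260,300,340): print(r,[(c,*map(int,im[r,c])) for c in range(342,382,1)])
c=im[150:230,330:450]; cv2.imwrite('pics/w5z.png',cv2.cvtColor(cv2.resize(c,None,fx=6,fy=6,interpolation=cv2.INTER_NEAREST),cv2.COLOR_RGB2BGR))
print(T([(117,187),(434,188)],.035))
print('eraser',T([(196,318),(275,327)],.042))
```

```text
180 [(370, 72, 142, 140), (371, 71, 140, 138), (372, 68, 127, 125), (373, 59, 90, 88), (374, 70, 70, 64), (375, 130, 117, 104), (376, 209, 188, 166), (377, 242, 229, 206), (378, 247, 236, 219), (379, 246, 236, 219), (380, 246, 236, 219), (381, 246, 235, 218), (382, 246, 235, 218), (383, 246, 236, 219), (384, 246, 235, 218), (385, 246, 236, 219), (386, 246, 235, 219), (387, 246, 236, 219)]
150 [(370, 79, 146, 144), (371, 78, 146, 143), (372, 77, 145, 143), (373, 78, 145, 142), (374, 76, 136, 133), (375, 70, 110, 107), (376, 71, 80, 76), (377, 112, 102, 90), (378, 192, 174, 154), (379, 242, 229, 206), (380, 248, 238, 222), (381, 248, 238, 222), (382, 248, 238, 221), (383, 248, 238, 221), (384, 248, 238, 221), (385, 247, 238, 221), (386, 247, 238, 221), (387, 248, 238, 221)]
120 [(370, 80, 150, 147), (371, 80, 149, 146), (372, 79, 147, 145), (373, 80, 147, 144), (374, 80, 147, 145), (375, 81, 148, 144), (376, 80, 144, 141), (377, 76, 126, 123), (378, 70, 92, 88), (379, 97, 91, 81), (380, 166, 150, 132), (381, 229, 213, 188), (382, 246, 236, 217), (383, 248, 239, 222), (384, 248, 239, 22
[... 3607 characters left out ...]
, 180, 162, 160), (356, 177, 160, 158), (357, 168, 153, 151), (358, 153, 140, 138), (359, 144, 133, 132), (360, 142, 133, 131), (361, 144, 133, 133), (362, 145, 135, 134), (363, 147, 136, 135), (364, 145, 135, 134), (365, 145, 135, 134), (366, 144, 134, 133), (367, 144, 133, 132), (368, 140, 131, 130), (369, 140, 130, 129), (370, 141, 131, 131), (371, 142, 132, 131), (372, 143, 133, 133), (373, 145, 135, 134), (374, 145, 135, 134), (375, 147, 136, 135), (376, 148, 137, 136), (377, 148, 138, 137), (378, 143, 133, 131), (379, 122, 113, 112), (380, 89, 83, 82), (381, 54, 50, 49)]
[[ 0.49087645  0.06231931]
 [ 0.49049202 -0.14810873]]
eraser [[ 0.39572803  0.01458936]
 [ 0.3884193  -0.04257067]]
```

View pics/w5z.png

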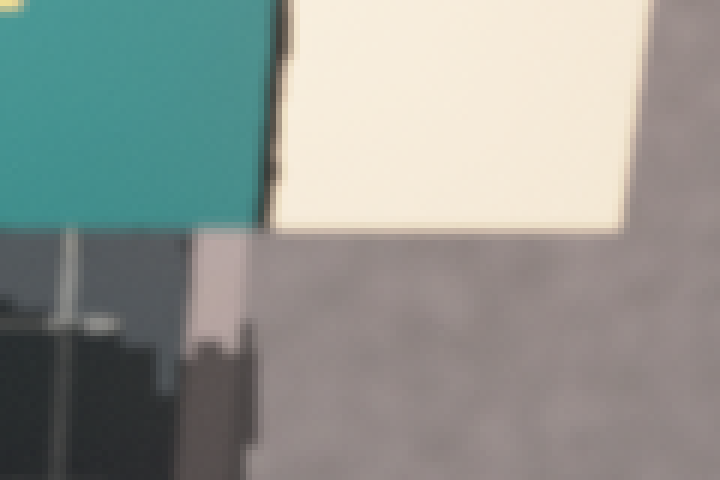

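Run:
```python
from meas import *
im,d,i=load('w5')
def T(uv,z): P=plane(i,uv,z)[:,:2]; return np.c_[P@[.9914,-.1305],P@[.1305,.9914]]
print('crop',T([(374.2,180),(376.6,150),(379,120)],.035))
print('edge',T([(371,192),(370.7,196),(361.5,300),(357.5,340)],.03))
print('ends',T([(434,186)],.035))
```

```text
crop [[ 0.49570054 -0.10756514]
 [ 0.51514925 -0.10749636]
 [ 0.53369877 -0.10747566]]
edge [[ 0.48650228 -0.10765961]
 [ 0.48371225 -0.10768409]
 [ 0.40320671 -0.10765356]
 [ 0.3671876  -0.10745171]]
ends [[ 0.49184476 -0.14792362]]
```

The wrist view puts the crop line within 0.3 mm of the cutting edge and square to it, at ŷ -0.1075 against -0.1076. Now I lower the hand and push toward the fence.

{"fn": "drive_tool", "kwargs": {
  "moves": [
    [0, 0, 35, 0, 1],
    [0, 0, 30, 0, 1],
    [0, 0, 10, 0, 1],
    [0, 0, 0, 0, 1],
    [10, 0, 0, 0, 1],
    [4, 0, 0, 0, 1],
    [4, 0, 0, 0, 1],
    [0, 0, 0, 0, 1]
  ]
}}

```text
time: 10.0
tcp_pos: [0.4743, -0.1059, 0.0186]
orientation: [0.998, -0.065, 0.0, 0.0]
wrist_force: [0.3, 1.2, 0.3]
opening: 0.085
```

{"fn": "drive_tool", "kwargs": {
  "moves": [
    [4, 0, 0, 0, 1],
    [4, 0, 0, 0, 1],
    [4, 0, 0, 0, 1],
    [3, 0, 0, 0, 1],
    [0, 0, 0, 0, 1]
  ]
}}

```text
time: 10.5
tcp_pos: [0.4889, -0.1078, 0.0183]
orientation: [0.998, -0.065, 0.0, 0.0]
wrist_force: [-0.2, 0.4, 0.3]
opening: 0.0855
```

Run:
```python
from m import *
s=state(); p=s['tcp_pos']; print(p,s['wrist_force'],'xh',p[0]*.9914-p[1]*.1305,'yh',p[0]*.1305+p[1]*.9914)
im,d,i=snap('wrist','w6')
```

```text
[ 0.48894063 -0.10784288  0.01830167] [-0.22515489  0.38288654  0.28903706] xh 0.49880923866730364 yh -0.04310868329820222
```

View pics/w6.png

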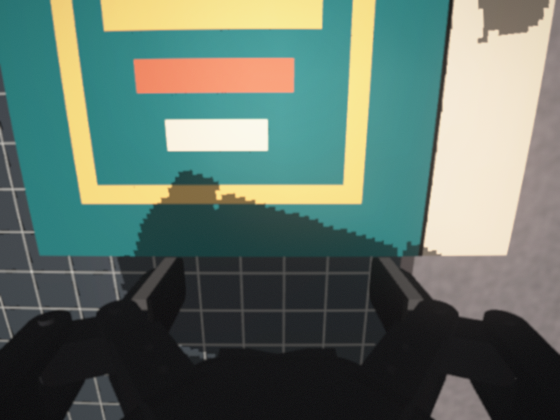

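The fingertips are against the near side at row ~255. I continue in 1 mm steps and watch the force.

{"fn": "drive_tool", "kwargs": {
  "moves": [
    [1, 0, 0, 0, 1],
    [1, 0, 0, 0, 1],
    [0, 0, 0, 0, 1]
  ]
}}

```text
time: 10.85
tcp_pos: [0.4905, -0.108, 0.0184]
orientation: [0.998, -0.065, 0.0, 0.0]
wrist_force: [0.1, -0.5, -0.3]
opening: 0.0857
```

{"fn": "drive_tool", "kwargs": {
  "moves": [
    [1, 0, 0, 0, 1],
    [0, 0, 0, 0, 1]
  ]
}}

```text
time: 11.05
tcp_pos: [0.4907, -0.1079, 0.0182]
orientation: [0.998, -0.065, -0.001, -0.0]
wrist_force: [-5.0, -0.1, 2.4]
opening: 0.0854
```

{"fn": "drive_tool", "kwargs": {
  "moves": [
    [1, 0, 0, 0, 1],
    [0, 0, 0, 0, 1]
  ]
}}

```text
time: 11.25
tcp_pos: [0.4909, -0.1078, 0.0181]
orientation: [0.998, -0.065, -0.002, -0.0]
wrist_force: [-8.9, -0.9, 4.9]
opening: 0.0855
```

The force rises to 9 N, so the board is seated on the fence. I back off, lift and check.

{"fn": "drive_tool", "kwargs": {
  "moves": [
    [-1, 0, 0, 0, 1],
    [-1, 0, 0, 0, 1],
    [-4, 0, 0, 0, 1],
    [-12, 0, 0, 0, 1],
    [-5, 0, -30, 0, 1],
    [0, 0, -45, 0, 1],
    [0, 0, -45, 0, 1],
    [0, 0, 0, 0, 1]
  ]
}}

```text
time: 12.05
tcp_pos: [0.472, -0.1062, 0.1436]
orientation: [0.998, -0.065, 0.005, 0.002]
wrist_force: [-0.4, -0.1, -0.5]
opening: 0.0852
```

{"fn": "drive_tool", "kwargs": {
  "moves": [
    [0, 0, -30, 0, 1],
    [0, 0, 0, 0, 1],
    [0, 0, 0, 0, 1]
  ]
}}

```text
time: 12.35
tcp_pos: [0.4697, -0.1052, 0.1682]
orientation: [0.998, -0.065, 0.0, 0.0]
wrist_force: [-0.3, -0.3, -0.9]
opening: 0.0854
```

Run:
```python
from meas import *
s=state(); print(s['tcp_pos'],s['wrist_force'])
im,d,i=snap('wrist','w7'); im,d,i=snap('top','t7'); snap('side','s7')
cv2.imwrite('pics/t7z.png',cv2.cvtColor(cv2.resize(im[140:300,190:400],None,fx=3.5,fy=3.5,interpolation=cv2.INTER_CUBIC),cv2.COLOR_RGB2BGR))
```

```text
[ 0.46966919 -0.1052034   0.16820359] [-0.29244198 -0.26374498 -0.86599888]
```

View pics/w7.png

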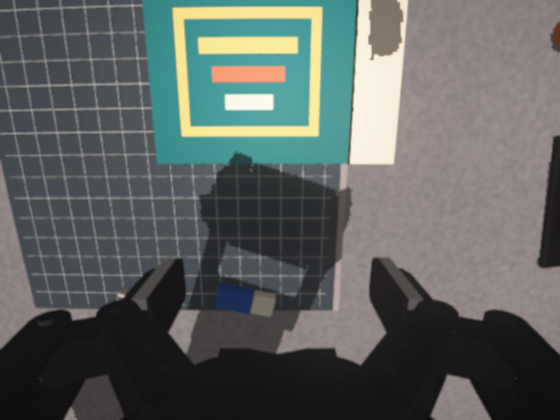

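View pics/t7z.png

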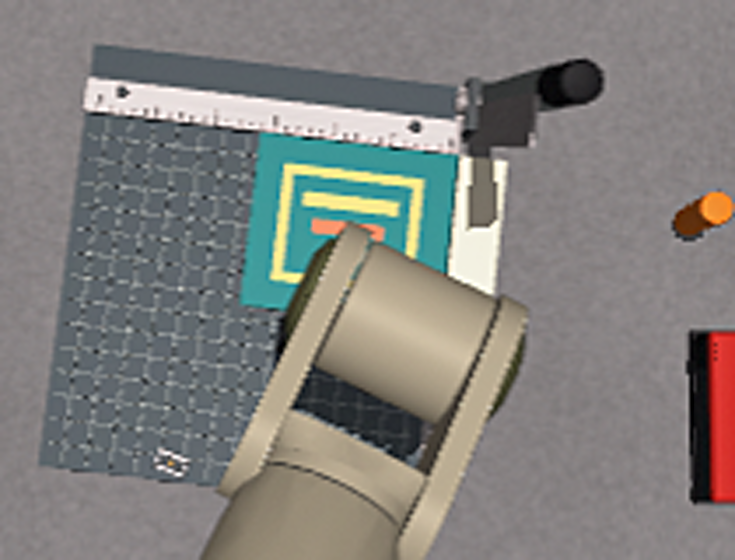

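View pics/s7.png

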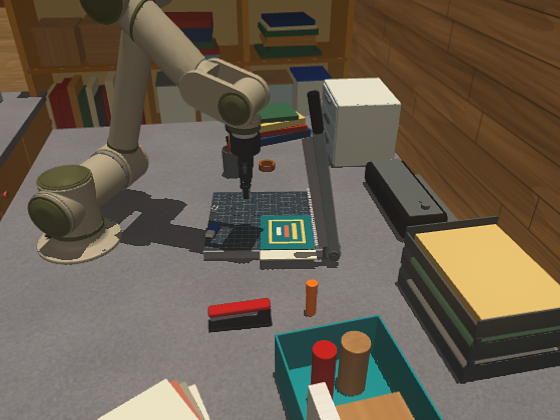

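The board lies against the fence along its whole far side in the top view, with the margin hanging over and the blade upright. I measure the crop line in the wrist view.

Run:
```python
from meas import *
im,d,i=load('w7')
def T(i,uv,z): P=plane(i,uv,z)[:,:2]; return np.c_[P@[.9914,-.1305],P@[.1305,.9914]]
g=im.astype(float)
cr=[]
for r in range(20,158):
    G=g[r,335:372,1]; R=g[r,335:372,0]
    s=R+G; k=int(np.argmin(s[2:-2]))+2; w=np.clip(190-s[k-3:k+4],0,None); cr.append((335+(np.arange(k-3,k+4)*w).sum()/w.sum(),r))
P=T(i,np.array(cr),.035); m=abs(P[:,1]-np.median(P[:,1]))<.002; pf=np.polyfit(P[m,0],P[m,1],1); print('crop',np.polyval(pf,.586),pf,m.sum(),cr[0],cr[-1])
ed=[]
for r in list(range(168,186))+list(range(270,305)):
    v=g[r,330:356].mean(1); q=int(np.argmax(v[:22]))
    while v[q]>(v.max()+140)/2 : q+=1
    ed.append((330+q-.5,r))
P=T(i,np.array(ed),.03); print('edge',np.median(P[:,1]),P[::8].round(4).tolist())
# near board side
ns=[]
for c in range(165,340,5):
    v=g[150:175,c,1]; ns.append((c,150+np.argmin(np.diff(v))+.5))
P=T(i,np.array(ns),.035); pf=np.polyfit(P[:,1],P[:,0],1); print('near side xh',np.polyval(pf,-.042),'slope',pf[0])
# top: gap fence-board columns
im,d,i=load('t7')
for c in (268,285,300,315): print(c,[(r,*map(int,im[r,c])) for r in range(172,190)])
```

```text
<stdin>:8: RuntimeWarning: invalid value encountered in scalar divide
Traceback (most recent call last):
TypeError: expected non-empty vector for x
```

Run:
```python
from meas import *
im,d,i=load('w7')
def T(i,uv,z): P=plane(i,uv,z)[:,:2]; return np.c_[P@[.9914,-.1305],P@[.1305,.9914]]
g=im.astype(float)
for r in (40,100,150): print(r,[(c,*map(int,im[r,c])) for c in range(346,360)])
cr=[]
for r in range(20,158):
    s=g[r,335:372,:2].sum(1); k=int(np.argmin(s[5:-5]))+5; w=s[k-3:k+4].max()*0+np.clip(s[k-4]-s[k-3:k+4],0,None)
    if w.sum()>0: cr.append((335+(np.arange(k-3,k+4)*w).sum()/w.sum(),r))
P=T(i,np.array(cr),.035); m=abs(P[:,1]-np.median(P[:,1]))<.002; pf=np.polyfit(P[m,0],P[m,1],1); print('crop',np.polyval(pf,.586),pf,m.sum(),cr[0],cr[-1])
ed=[]
for r in list(range(168,186))+list(range(270,305)):
    v=g[r,330:356].mean(1); q=int(np.argmax(v[:22])); 
    while q<25 and v[q]>(v.max()+140)/2 : q+=1
    ed.append((330+q-.5,r))
P=T(i,np.array(ed),.03); print('edge',np.median(P[:,1]),P[::8].round(4).tolist())
ns=[]
for c in range(165,340,5):
    v=g[150:175,c,1]; ns.append((c,150+np.argmin(np.diff(v))+.5))
P=T(i,np.array(ns),.035); pf=np.polyfit(P[:,1],P[:,0],1); print('near side xh',np.polyval(pf,-.042),'slope',pf[0])
im,d,i=load('t7')
for c in (268,285,300,315): print(c,[(r,*map(int,im[r,c])) for r in range(174,187)])
```

```text
40 [(346, 69, 149, 148), (347, 70, 150, 148), (348, 69, 149, 147), (349, 69, 148, 146), (350, 70, 149, 147), (351, 70, 149, 147), (352, 69, 148, 147), (353, 65, 139, 137), (354, 59, 111, 109), (355, 88, 94, 88), (356, 165, 150, 133), (357, 233, 219, 193), (358, 248, 238, 222), (359, 249, 241, 225)]
100 [(346, 82, 155, 153), (347, 83, 155, 153), (348, 82, 155, 152), (349, 82, 154, 151), (350, 79, 142, 139), (351, 73, 110, 107), (352, 102, 102, 93), (353, 187, 170, 151), (354, 245, 234, 213), (355, 251, 244, 228), (356, 250, 243, 228), (357, 250, 243, 227), (358, 250, 243, 227), (359, 250, 242, 227)]
150 [(346, 81, 151, 148), (347, 78, 142, 139), (348, 74, 113, 110), (349, 103, 105, 96), (350, 178, 162, 143), (351, 238, 225, 200), (352, 250, 240, 224), (353, 250, 242, 226), (354, 249, 241, 225), (355, 249, 241, 225), (356, 249, 241, 225), (357, 249, 241, 225), (358, 249, 241, 224), (359, 249, 241, 225)]
crop -0.1065059839258047 [-0.0006158  -0.10614513] 138 (np.float64(355.3560606060606), 20) (np.float64(347.60655737704917), 157)
edge -0.10738891308855117 [[0.5057, -0.1079], [0.4984, -
[... 600 characters left out ...]
 (181, 55, 152, 151), (182, 60, 152, 152), (183, 61, 151, 152), (184, 59, 151, 151), (185, 60, 150, 151), (186, 55, 149, 153)]
300 [(174, 233, 224, 223), (175, 233, 223, 222), (176, 233, 224, 222), (177, 233, 224, 223), (178, 236, 228, 226), (179, 241, 234, 232), (180, 254, 244, 242), (181, 228, 201, 197), (182, 37, 148, 149), (183, 54, 150, 151), (184, 58, 152, 150), (185, 60, 152, 151), (186, 59, 151, 150)]
315 [(174, 253, 242, 239), (175, 236, 226, 225), (176, 229, 221, 219), (177, 231, 223, 221), (178, 232, 224, 222), (179, 230, 221, 220), (180, 230, 223, 221), (181, 208, 192, 190), (182, 224, 205, 203), (183, 123, 116, 116), (184, 39, 149, 148), (185, 54, 149, 148), (186, 58, 151, 150)]
```

The crop line is within about 1 mm of the edge, no gap shows at the fence, and nothing else has moved. The hand is clear at z = 0.17 m, so I hand in.

```bash
python3 -c "
from workcell import *
print(state()['time']); print(close_job())"
```

```text
12.5
the job is handed in; nothing more can be done
None
```

I pushed the print into place with the two open fingertips and handed the job in at 12.5 s of the 45 s. No verdict was reported.

I pushed the print's +y end about 115 mm along the bed, which squared it and brought the crop line to the cutting edge. I then pushed its near long side against the fence until the push force rose to about 9 N. Last, I backed off and raised the hand to 0.17 m, where the wrist force read about zero.

**Last checks:**
- **Crop line:** it lies 0.9 mm inside the cutting edge, against an allowance of 4 mm. The bare margin hangs outside.
- **Fence:** no gap shows in the top view. The crop line is square to the edge within about 0.001 rad. A cruder fit of the near side gave 0.01 rad; both are under the 0.03 limit.
- **Fence gap in mm:** I judged this by eye and by the contact force. The absolute positions from the two cameras differ by up to 2 mm.
- **Other things:** the blade still stands upright in the top and side views. The eraser, sharpener, stapler and glue stick look undisturbed there too. I judged these by eye, without measuring them. The hand never went near the pen pot or the tape roll.

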